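# Put the cups away in the cup garage

### The arm

A 6-joint arm with a two-finger parallel gripper is mounted at the origin on a cart in front of the work surface, level with it; the furniture and walls round the work are solid. World frame = base frame: x ahead of the robot, y to its left, z up, the work surface at z = 0. Lengths are in m, angles in rad, forces in N, time in s.
With the tool pointing down it reaches from about 0.25 to 0.725 m from the base axis. Payload 4 kg.
Tool frame: the origin (TCP) lies on the centre line of the jaws, within the pads' length; the fingertips stand 22 mm ahead of it and the grasp point (between the pads) lies 3 mm ahead of it; z points along the fingers, y is the line along which they close (so a half turn about z gives the same grasp; the last joint's range is limited). The gripper opens to 85 mm and grips with 20 to 120 N. Pads are 22 mm wide; open, the fingers measure 114 mm over their backs; the gripper's body (76 mm by 85 mm) begins 54 mm behind the grasp point. The pads swing forward as they close: fully open they stand 13 mm farther back than shut.
Start: joints at [1.336, 0.241, 0.005, 1.335, 0, 1.571], TCP at [0.116, 0.486, 0.253] pointing down, gripper open.
Joint ranges: [-2.72, 2.72], [-1.05, 1.87], [-1.09, 1.28], [-1.99, 2.15], [-1.42, 1.44], [-3.14, 3.14]. Speed limits (rad/s): [2.79, 2.79, 3.14, 3.14, 3.14, 3.14].

### API

Orientations are given as a unit quaternion [x, y, z, w].
In Python, from workcell import bot gives the robot as it stands.
- The arm moves only by the shell command python3 -m inch 'ROWS'. ROWS is JSON, one flat list of numbers, 7 for each row, row after row: the shift along the world's x, y, z in mm, then the turn, a rotation vector about the world's x, y, z in rad, then the opening in per cent of the stroke, from 0 (shut) to 100 (fully open). A call has 1 to 8 rows; each row is the pose to reach, as a shift and turn from the pose commanded when the call began; what a row does not reach only later rows make up. A row lasts 1/12 s, in which the tool goes at most 41.7 mm and 7.16 degrees, less where a joint would pass 70% of its speed; a pose out of reach is approached as far as the arm can. A call with a gripper value outside its range is refused whole. The fingers move at their own pace and stop on an object; the grip force is fixed at half the most. Time passes only in rows, so rows that repeat a pose let the fingers close. It gives the time, the measured TCP pose, the force, the opening and the grip force at its end, in the units of the state.
- bot.get_obs(): the state, without advancing time (a new reading comes with each control period).
- bot.camera(name): name is "scene" or "top" or "wrist"; returns the picture (400x640x3 uint8, blue, green, red); there is no depth.
- bot.camera_info(name): a dict with "intrinsics" (3x3 intrinsics, pixels), "camera_from_world" (4x4, takes a point from world to camera coordinates); the wrist camera has in their place "hand_eye" (4x4, takes a point from camera to tool coordinates, whose origin is the TCP and whose axes are the flange's). Camera axes: x right, y down, z forward; pixel columns grow to the right and rows downward; lengths in m; the calibration is good to about 2 mm. A picture is of the moment at which its call begins: read the wrist's pose just before it. camera_info takes no time and is no camera call.
- bot.job_done(): hands the job in; it is judged then, once.
Trained networks look in the newest picture that a camera, given by its name, has taken for a name from the list of things; names that differ only in an ending like _2 or _b are one class to them, and where a whole thing is asked for, a point or a joint stands for the part that bears it (a point fixed in the world has none). Each returns a list of dicts, best first, with "confidence" (0 to 1); they miss things now and then, are a little off and sometimes report something else, mostly with a low value. They report only what shows in the picture. A call takes as long as a camera call.
- bot.silhouettes(camera, target): "mask" (400x640 bool, what is visible of it) and "uv" ([column, row] in pixels, amid what is visible of it).
- bot.spot_point(camera, target): "uv" ([column, row] in pixels: a listed point, or the origin of a listed thing).
The state is a dict: "clock": time; "joint_pos": joint angles; "joint_vel": joint speeds; "tau": joint torques, N m; "eef_pos": TCP position; "tool_rot": TCP orientation; "ft_force": force on the tool from outside, world axes, zero at the start; "ft_torque": the same for the moment, N m; "grip_width": finger opening in m; "grasp_force": force on a finger pad.
Only numpy, scipy, OpenCV 4.12 (cv2) and the standard library are available. Lean on these libraries where they do the work, as an engineer would, in place of code of your own. Each camera call takes 0.05 s, during which the arm holds its last target. There are 200 camera calls.

### The job

Put the stacking cups away in the cup garage: pull its tray right out by the blue handle, nest all the coloured and white stacking cups that are on the counter upright into one stack standing in the blue well on the tray, then slide the tray with the stack fully home under the hood. Leave the mug and the soap bottle beside it and the roll of black tape on its roof where they are.

Things in the scene. Friction and masses are not known exactly. Their poses are not given: they have to be found in the camera images.
- cup0: Stacking cup, blue; all alike; None from the start if absent. 68 mm high, 150 g, origin centre of underside, z up. Upper 25 mm is a straight 60 mm band to hold; below it tapers to a 39 mm foot. Mouth 55 mm inside, inner floor 26 mm above underside: a nested cup stands 26 mm above the one below, 1.5 mm loose, its band free above the lower rim.
- cup1: Stacking cup, yellow; all alike; None from the start if absent. 68 mm high, 150 g, origin centre of underside, z up. Upper 25 mm is a straight 60 mm band to hold; below it tapers to a 39 mm foot. Mouth 55 mm inside, inner floor 26 mm above underside: a nested cup stands 26 mm above the one below, 1.5 mm loose, its band free above the lower rim.
- cup2: Stacking cup, green; all alike; None from the start if absent. 68 mm high, 150 g, origin centre of underside, z up. Upper 25 mm is a straight 60 mm band to hold; below it tapers to a 39 mm foot. Mouth 55 mm inside, inner floor 26 mm above underside: a nested cup stands 26 mm above the one below, 1.5 mm loose, its band free above the lower rim.
- cup3: Stacking cup, orange; all alike; None from the start if absent. 68 mm high, 150 g, origin centre of underside, z up. Upper 25 mm is a straight 60 mm band to hold; below it tapers to a 39 mm foot. Mouth 55 mm inside, inner floor 26 mm above underside: a nested cup stands 26 mm above the one below, 1.5 mm loose, its band free above the lower rim.
- cup4: Stacking cup, white, starts nested in the orange; all alike; None from the start if absent. 68 mm high, 150 g, origin centre of underside, z up. Upper 25 mm is a straight 60 mm band to hold; below it tapers to a 39 mm foot. Mouth 55 mm inside, inner floor 26 mm above underside: a nested cup stands 26 mm above the one below, 1.5 mm loose, its band free above the lower rim.
- rack: Fixed cup garage, steel and white panels. Origin on the counter under the middle of the hood's mouth; x runs level straight into the hood, z up. Hood: x -9 to 113 mm, y -58 to 58, roof from 211 to 219 mm above the counter (room for five nested cups). In front a base 6 mm high with two rails (to 16 mm) runs to x = -245 mm, y -58 to 58.
- tray (a joint): Travel of the sliding tray out of the hood, m: 0 fully home inside, 0.125 fully out at its stop. Sliding along the rack's -x axis pulls it out; about 1.5 N of friction, stays where left.
- seat (a point): Centre of the floor of the round blue well on the tray in which the bottom cup stands, 14 mm above the counter. The well is 42 mm deep, 44 mm wide inside at the floor, 57 mm at its rim, so a cup's band stays free above it. Moves with the tray: 50 mm inside the hood's mouth when home, 75 mm in front of it when fully out. Axes as the rack's.
- handle (a point): Point in the blue upright handle block of the tray, 122 mm in front of the seat (towards -x of the rack). The block is 16 mm thick along the rack's y, 22 mm along x, its top 8 mm above this point (61 mm above the counter), its foot on the tray at 14 mm.
- white_mug: White mug, 102 mm high, standing left of the garage; bystander, leave it alone. Origin at the middle of its underside.
- pvc_tape: Roll of black tape, 64 mm across, 19 mm high, lying on the roof of the garage; bystander, leave it alone. Origin at the centre of its underside.
- soap_pump: Soap pump bottle, 184 mm high, bystander; leave it alone. The fixed tap reaches over the counter just to the right of it and behind it. Origin at the centre of its underside.

How it is judged:
On the way, in this order (a step that is already met when the one before it is completed fails the run):
1. the tray is pulled out, by 110 mm or more of its 125 mm (value of joint tray above 0.11 m), for 0.2 s.
2. all cups present are nested in one stack on the tray's seat while the tray is still out (80 mm or more) (horizontal distance between each of cup0, cup1, cup2, cup3, cup4 and seat below 0.014 m and angle between each of cup0, cup1, cup2, cup3, cup4's own z axis and vertical below 0.12 rad and (z of cup0 in the frame of seat between -0.007 and 0.007 m or z of cup0 in the frame of seat between 0.019 and 0.033 m or z of cup0 in the frame of seat between 0.045 and 0.059 m or z of cup0 in the frame of seat between 0.071 and 0.085 m or z of cup0 in the frame of seat between 0.097 and 0.111 m) and (z of cup1 in the frame of seat between -0.007 and 0.007 m or z of cup1 in the frame of seat between 0.019 and 0.033 m or z of cup1 in the frame of seat between 0.045 and 0.059 m or z of cup1 in the frame of seat between 0.071 and 0.085 m or z of cup1 in the frame of seat between 0.097 and 0.111 m) and (z of cup2 in the frame of seat between -0.007 and 0.007 m or z of cup2 in the frame of seat between 0.019 and 0.033 m or z of cup2 in the frame of seat between 0.045 and 0.059 m or z of cup2 in the frame of seat between 0.071 and 0.085 m or z of cup2 in the frame of seat between 0.097 and 0.111 m) and (z of cup3 in the frame of seat between -0.007 and 0.007 m or z of cup3 in the frame of seat between 0.019 and 0.033 m or z of cup3 in the frame of seat between 0.045 and 0.059 m or z of cup3 in the frame of seat between 0.071 and 0.085 m or z of cup3 in the frame of seat between 0.097 and 0.111 m) and (z of cup4 in the frame of seat between -0.007 and 0.007 m or z of cup4 in the frame of seat between 0.019 and 0.033 m or z of cup4 in the frame of seat between 0.045 and 0.059 m or z of cup4 in the frame of seat between 0.071 and 0.085 m or z of cup4 in the frame of seat between 0.097 and 0.111 m) and value of joint tray above 0.08 m), for 0.3 s.
At the end, for the whole second after the job is handed in: The tray is home (within 6 mm) and every cup present stands upright (within 0.12 rad) and at rest in one stack on the seat: its axis within 14 mm of the seat's centre, its foot within 7 mm of a nested level (0, 26, 52, 78 or 104 mm above the seat) (horizontal distance between each of cup0, cup1, cup2, cup3, cup4 and seat below 0.014 m and angle between each of cup0, cup1, cup2, cup3, cup4's own z axis and vertical below 0.12 rad and (z of cup0 in the frame of seat between -0.007 and 0.007 m or z of cup0 in the frame of seat between 0.019 and 0.033 m or z of cup0 in the frame of seat between 0.045 and 0.059 m or z of cup0 in the frame of seat between 0.071 and 0.085 m or z of cup0 in the frame of seat between 0.097 and 0.111 m) and (z of cup1 in the frame of seat between -0.007 and 0.007 m or z of cup1 in the frame of seat between 0.019 and 0.033 m or z of cup1 in the frame of seat between 0.045 and 0.059 m or z of cup1 in the frame of seat between 0.071 and 0.085 m or z of cup1 in the frame of seat between 0.097 and 0.111 m) and (z of cup2 in the frame of seat between -0.007 and 0.007 m or z of cup2 in the frame of seat between 0.019 and 0.033 m or z of cup2 in the frame of seat between 0.045 and 0.059 m or z of cup2 in the frame of seat between 0.071 and 0.085 m or z of cup2 in the frame of seat between 0.097 and 0.111 m) and (z of cup3 in the frame of seat between -0.007 and 0.007 m or z of cup3 in the frame of seat between 0.019 and 0.033 m or z of cup3 in the frame of seat between 0.045 and 0.059 m or z of cup3 in the frame of seat between 0.071 and 0.085 m or z of cup3 in the frame of seat between 0.097 and 0.111 m) and (z of cup4 in the frame of seat between -0.007 and 0.007 m or z of cup4 in the frame of seat between 0.019 and 0.033 m or z of cup4 in the frame of seat between 0.045 and 0.059 m or z of cup4 in the frame of seat between 0.071 and 0.085 m or z of cup4 in the frame of seat between 0.097 and 0.111 m) and value of joint tray below 0.006 m and linear speed of each of cup0, cup1, cup2, cup3, cup4 below 0.02 m/s); the robot touches nothing.
It fails at once if the white mug is moved more than 40 mm (distance of white_mug from where it was at the start of the episode above 0.04 m).
It fails at once if the pvc tape is moved more than 40 mm (distance of pvc_tape from where it was at the start of the episode above 0.04 m).
It fails at once if the soap pump is moved more than 40 mm (distance of soap_pump from where it was at the start of the episode above 0.04 m).
Of cup0, cup1, cup2 only 2 to 3 are there at a start; the rules pass over those that are not, and their reading is None.
At some moment in a run one of cup0, cup1, cup2 may be knocked a few centimetres aside while the robot is not near it.
It also fails if it takes over 192 s, if anything falls off the work surface, if the arm or the gripper's body presses on something with over 40 N, if the wrist force passes 120 N, or if a joint passes its speed limit or range.

## Working session

There is one attempt and no reset: what is moved stays moved. The work goes in short steps, Python scripts to look and compute and a shell command to move; the robot and the scene stay as the last step left them, time stands still between calls to the robot, and variables do not carry over. Pictures are saved under pics/ and viewed, at most 14 in all, crops included, and the job is handed in when it is done.

```bash
ls; mkdir -p pics; cat > h.py <<'E'
import numpy as np,cv2
from workcell import bot
from scipy.spatial.transform import Rotation as R
def cam(name):
    i=bot.camera_info(name);K=np.array(i["intrinsics"])
    if "camera_from_world" in i: T=np.linalg.inv(np.array(i["camera_from_world"]))
    else:
        o=bot.get_obs();W=np.eye(4);W[:3,:3]=R.from_quat(o["tool_rot"]).as_matrix();W[:3,3]=o["eef_pos"]
        T=W@np.array(i["hand_eye"])
    return K,T
def ray(K,T,uv):
    d=T[:3,:3]@np.linalg.solve(K,[uv[0],uv[1],1.]);return T[:3,3],d
def at_z(K,T,uv,z):
    c,d=ray(K,T,uv);return c+d*(z-c[2])/d[2]
def proj(K,T,p):
    q=K@(np.linalg.inv(T)@np.append(p,1))[:3];return q[:2]/q[2]
E
python3 - <<'E'
from h import *
o=bot.get_obs();print({k:np.round(v,3) for k,v in o.items()})
Z=dict(cup0=0,cup1=0,cup2=0,cup3=0,cup4=.026,handle=.053,seat=.014,rack=0,white_mug=0,soap_pump=0,pvc_tape=.219)
ims=[]
for n in["scene","top"]:
    im=bot.camera(n);cv2.imwrite(f"pics/{n}0.png",im);K,T=cam(n);print(n,T[:3,3].round(3))
    for t,z in Z.items():
        for r in bot.spot_point(n,t)[:2]:
            print(t,round(r["confidence"],2),np.round(r["uv"]),at_z(K,T,r["uv"],z).round(3)[:2])
E
```

```text
pics
{'clock': np.float64(0.0), 'joint_pos': array([ 1.336,  0.241,  0.004,  1.335, -0.   ,  1.571]), 'joint_vel': array([ 0.   ,  0.   ,  0.   ,  0.001, -0.001, -0.001]), 'tau': array([ 1.0000e-03, -3.7232e+01,  2.5241e+01,  1.7000e-02,  0.0000e+00,
       -0.0000e+00]), 'eef_pos': array([0.116, 0.486, 0.252]), 'tool_rot': array([ 0.117,  0.993, -0.001, -0.   ]), 'ft_force': array([0.286, 0.572, 0.076]), 'ft_torque': array([ 0.008, -0.082,  0.065]), 'grasp_force': np.float64(0.0), 'grip_width': np.float64(0.085)}
scene [-0.11  -0.459  0.891]
cup0 0.75 [357. 249.] [ 0.591 -0.006]
cup0 0.73 [360. 288.] [ 0.49 -0.09]
cup1 0.75 [357. 249.] [ 0.591 -0.006]
cup1 0.73 [360. 288.] [ 0.49 -0.09]
cup2 0.75 [357. 249.] [ 0.591 -0.006]
cup2 0.73 [360. 288.] [ 0.49 -0.09]
cup3 0.75 [357. 249.] [ 0.591 -0.006]
cup3 0.73 [360. 288.] [ 0.49 -0.09]
cup4 0.75 [357. 249.] [ 0.571 -0.02 ]
cup4 0.73 [360. 288.] [ 0.472 -0.101]
handle 0.57 [310. 225.] [0.54  0.117]
seat 0.83 [336. 210.] [0.667 0.128]
rack 0.94 [325. 224.] [0.611 0.125]
white_mug 0.92 [301. 189.] [0.685 0.282]
soap_pump 0.64 [369. 234.] [0.662 0.002]
pvc_tape 0.93 [340. 149.] [0.683 0.133]
pvc_tape 0.46 [358. 249.] [ 0.422 -0.119]
top [ 0.338 -0.017  1.134]
cup0 0.75 [386. 294.] [ 0.406 -0.156]
cup0 0.74 [345. 270.] [ 0.421 -0.036]
cup1 0.75 [386. 294.] [ 0.406 -0.156]
cup1 0.74 [345. 270.] [ 0.421 -0.036]
cup2 0.75 [386. 294.] [ 0.406 -0.156]
cup2 0.74 [345. 270.] [ 0.421 -0.036]
cup3 0.75 [386. 294.] [ 0.406 -0.156]
cup3 0.74 [345. 270.] [ 0.421 -0.036]
cup4 0.75 [386. 294.] [ 0.404 -0.153]
cup4 0.74 [345. 270.] [ 0.419 -0.035]
handle 0.65 [308. 201.] [0.54  0.122]
rack 0.57 [320. 180.] [0.619 0.123]
white_mug 0.93 [277. 142.] [0.673 0.277]
soap_pump 0.94 [367. 187.] [ 0.652 -0.003]
pvc_tape 0.75 [326. 128.] [0.684 0.132]
```

View pics/scene0.png

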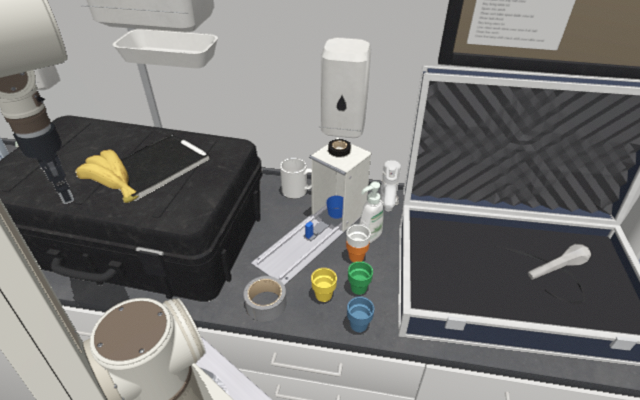

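View pics/top0.png

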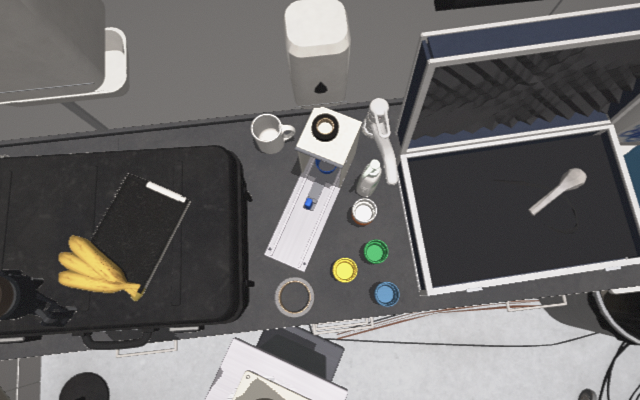

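The top view shows yellow (344,270), green (375,251), blue (386,293), white-in-orange (364,212), the blue handle (309,203), and the base's front edge from about (265,255) to (304,270). The loose tape ring at (294,297) is a distractor.

```bash
cat >> h.py <<'E'
from scipy.optimize import least_squares
a=np.linspace(0,2*np.pi,40,endpoint=False);C=np.c_[np.cos(a),np.sin(a)]
def cupbox(K,T,x,y,z0=0,n=1):
    P=[np.r_[x+r*c[0],y+r*c[1],z0+z] for r,z in((.03,.068+.026*(n-1)),(.03,.043),(.0195,0)) for c in C]
    q=np.array([proj(K,T,p) for p in P]);return np.r_[q.min(0),q.max(0)]
def fit(obs,x0,z0=0,n=1):
    f=lambda v:np.concatenate([cupbox(K,T,*v,z0,n)-b for K,T,b in obs])
    s=least_squares(f,x0,loss="soft_l1");return s.x,np.abs(s.fun).mean()
HUE=dict(yellow=(20,35),green=(45,85),blue=(98,125),orange=(5,17))
def box(im,col,near,rad=40):
    h=cv2.cvtColor(im,cv2.COLOR_BGR2HSV);m=cv2.inRange(h,(HUE[col][0],90,40),(HUE[col][1],255,255))
    g=np.zeros_like(m);cv2.circle(g,tuple(int(v) for v in near),rad,255,-1);m&=g
    n,l,s,c=cv2.connectedComponentsWithStats(m);
    i=1+np.argmax(s[1:,4]);x,y,w,hh,A=s[i];return np.array([x,y,x+w-1,y+hh-1.]),c[i],A
E
python3 - <<'E'
from h import *
S=cv2.imread("pics/scene0.png");Tp=cv2.imread("pics/top0.png");cs=cam("scene");ct=cam("top")
for c,s,t in(("yellow",(324,285),(344,270)),("green",(360,278),(375,251)),("blue",(360,315),(386,293))):
    bs,bt=box(S,c,s,25)[0],box(Tp,c,t,20)[0]
    print(c,bs,bt,[np.round(fit(o,(.45,-.1))[0],4).tolist()+[round(fit(o,(.45,-.1))[1],2)] for o in([(*cs,bs)],[(*ct,bt)],[(*cs,bs),(*ct,bt)])])
bs,bt=box(S,"orange",(357,252),20),box(Tp,"orange",(364,212),20);print("or",bs,bt)
print("white rim top",at_z(*ct,(364,211),.094),at_z(*cs,(358,234),.094))
for n,im,c,p in(("s",S,cs,(309,230)),("t",Tp,ct,(309,203))):
    b=box(im,"blue",p,10);print("handle",b,at_z(*c,b[1],.040))
for uv in((265,255),(304,270)):print(at_z(*ct,uv,.01))
cv2.imwrite("pics/c1.png",cv2.resize(Tp[100:310,230:420],None,fx=2.85,fy=2.85,interpolation=2))
E
```

```text
yellow [311. 268. 336. 301.] [332. 258. 357. 282.] [[0.4138, -0.0343, np.float64(0.27)], [0.4154, -0.0337, np.float64(0.36)], [0.4147, -0.0339, np.float64(0.31)]]
green [348. 261. 372. 294.] [364. 239. 387. 263.] [[0.4875, -0.0881, np.float64(0.43)], [0.4903, -0.0868, np.float64(0.67)], [0.4892, -0.0874, np.float64(0.67)]]
blue [347. 297. 373. 331.] [374. 282. 398. 306.] [[0.4014, -0.1511, np.float64(0.77)], [0.4025, -0.1503, np.float64(0.69)], [0.4021, -0.1506, np.float64(0.73)]]
or (array([346., 241., 369., 261.]), array([356.23357664, 252.2810219 ]), np.int32(274)) (array([351., 215., 370., 225.]), array([359.34883721, 221.48837209]), np.int32(43))
white rim top [ 0.56574447 -0.02122294  0.094     ] [ 0.56128114 -0.02516417  0.094     ]
handle (array([305., 221., 313., 238.]), array([308.72173913, 229.6173913 ]), np.int32(115)) [0.5333349  0.11704925 0.04      ]
handle (array([305., 198., 312., 208.]), array([308.19047619, 203.01587302]), np.int32(63)) [0.53897931 0.12097906 0.04      ]
[0.371466   0.17204406 0.01      ]
[0.37679648 0.06210214 0.01      ]
```

View pics/c1.png

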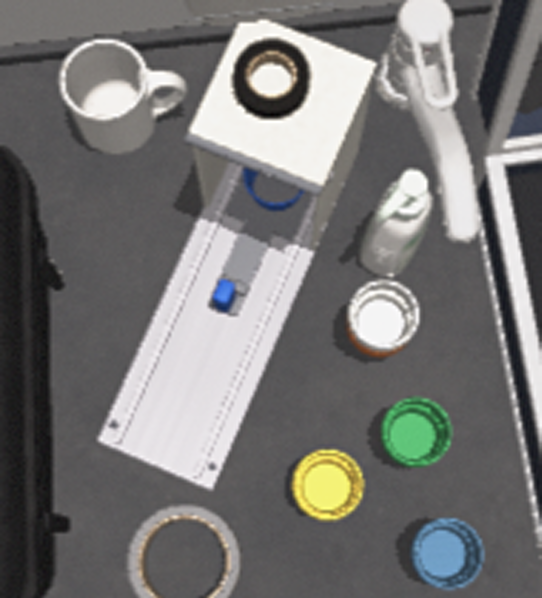

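```bash
python3 -m inch '[0,0,40,0,0,0,100, 30,-30,77,0,0,0.1,100, 60,-60,77,0,0,0.2,100, 90,-90,77,0,0,0.27,100, 384,-366,77,0,0,0.27,100, 384,-366,77,0,0,0.27,100, 384,-366,77,0,0,0.27,100, 384,-366,77,0,0,0.27,100]'
python3 - <<'E'
from workcell import bot;o=bot.get_obs();print(o["eef_pos"],o["clock"])
E
```

```text
clock: 1.87
eef_pos: [0.3194, 0.2899, 0.3303]
tool_rot: [-0.018, 1.0, 0.0, 0.0]
ft_force: [0.3, -0.5, -0.1]
grip_width: 0.0851
grasp_force: 0.0
[0.31935942 0.28988821 0.33033632] 1.8667
```

```bash
python3 -m inch '[181,-170,-60,0,0,0,100, 181,-170,-60,0,0,0,100, 181,-170,-60,0,0,0,100, 181,-170,-60,0,0,0,100, 181,-170,-60,0,0,0,100, 181,-170,-60,0,0,0,100, 181,-170,-60,0,0,0,100, 181,-170,-60,0,0,0,100]'
python3 - <<'E'
from h import *
K,T=cam("wrist");im=bot.camera("wrist");cv2.imwrite("pics/w1.png",im);print(T.round(3))
for t,z in(("handle",.053),("seat",.014)):
    for r in bot.spot_point("wrist",t)[:2]:print(t,r["confidence"],np.round(r["uv"]),at_z(K,T,r["uv"],z).round(4))
Tp=None
ct=cam("top")
for uv in((296.7,145.6),(341.6,166)):print("roof",at_z(*ct,uv,.219))
E
```

```text
clock: 2.53
eef_pos: [0.5003, 0.1193, 0.2685]
tool_rot: [-0.015, 1.0, -0.0, -0.001]
ft_force: [-0.0, 0.5, 0.5]
grip_width: 0.0853
grasp_force: 0.0
[[-0.03   0.962  0.272  0.43 ]
 [ 1.     0.029  0.007  0.117]
 [-0.001  0.272 -0.962  0.389]
 [ 0.     0.     0.     1.   ]]
handle 0.77 [317. 209.] [0.5375 0.1185 0.053 ]
seat 0.61 [318. 280.] [0.6621 0.1232 0.014 ]
seat 0.22 [220. 211.] [ 0.5567 -0.0168  0.014 ]
roof [0.61724733 0.17634592 0.219     ]
roof [0.61332871 0.06431602 0.219     ]
```

View pics/w1.png

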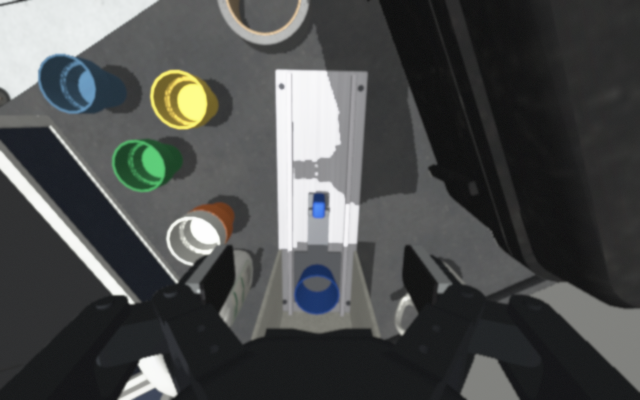

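The wrist view shows the handle at (317,209) and the blue well at (318,290) under the hood, with the rails nearly upright in the picture, so the jaws are square to the rack. I'll grasp the handle and pull about 130 mm along -x.

```bash
python3 -m inch '[38,0,-40,0,0,0,100, 38,0,-80,0,0,0,100, 38,0,-120,0,0,0,100, 38,0,-160,0,0,0,100, 38,0,-195,0,0,0,100, 38,0,-218,0,0,0,100, 38,0,-218,0,0,0,30, 38,0,-218,0,0,0,5]'; python3 -m inch '[0,0,0,0,0,0,0, 0,0,0,0,0,0,0, 0,0,0,0,0,0,0, 0,0,0,0,0,0,0, 0,0,0,0,0,0,0, 0,0,0,0,0,0,0]'
```

```text
clock: 3.35
eef_pos: [0.536, 0.1227, 0.0519]
tool_rot: [-0.019, 1.0, -0.0, -0.001]
ft_force: [0.7, 0.3, 0.6]
grip_width: 0.0637
grasp_force: 0.0
clock: 3.85
eef_pos: [0.5392, 0.12, 0.0547]
tool_rot: [-0.016, 1.0, -0.001, 0.002]
ft_force: [-0.7, -4.6, 6.9]
grip_width: 0.015
grasp_force: 58.4
```

```bash
python3 -m inch '[-15,0,0,0,0,0,0, -35,-1,0,0,0,0,0, -55,-1,0,0,0,0,0, -75,-2,0,0,0,0,0, -95,-2,0,0,0,0,0, -112,-3,0,0,0,0,0, -122,-3,0,0,0,0,0, -126,-3,0,0,0,0,0]'; python3 -m inch '[0,0,0,0,0,0,0, 0,0,0,0,0,0,0, 0,0,0,0,0,0,0]'
```

```text
clock: 4.52
eef_pos: [0.4205, 0.1189, 0.0549]
tool_rot: [-0.016, 1.0, 0.0, 0.011]
ft_force: [27.6, -2.6, -23.2]
grip_width: 0.0151
grasp_force: 60.5
clock: 4.77
eef_pos: [0.4206, 0.1189, 0.0549]
tool_rot: [-0.016, 1.0, 0.0, 0.009]
ft_force: [16.4, -1.6, -10.2]
grip_width: 0.015
grasp_force: 61.8
```

```bash
python3 -m inch '[2,0,0,0,0,0,100, 2,0,0,0,0,0,100, 2,0,0,0,0,0,100, 2,0,30,0,0,0,100, 2,0,70,0,0,0,100, 12,-20,110,0,0,0,100, 22,-40,150,0,0,0,100, 32,-60,190,0,0,0,100]';python3 -m inch '[10,-10,50,0,0,0,100, 10,-10,60,0,0,0,100, 10,-10,60,0,0,0,100, 10,-10,60,0,0,0,100]'
python3 - <<'E'
from h import *
K,T=cam("wrist");im=bot.camera("wrist");cv2.imwrite("pics/w2.png",im);print(T[:3,3].round(3))
for t,z in(("handle",.053),("seat",.014)):
    for r in bot.spot_point("wrist",t)[:2]:print(t,r["confidence"],np.round(r["uv"]),at_z(K,T,r["uv"],z).round(4))
t=bot.camera("top");ct=cam("top");cv2.imwrite("pics/t2.png",t)
for tt,z in(("handle",.053),("seat",.014)):
    for r in bot.spot_point("top",tt)[:2]:print(tt,r["confidence"],np.round(r["uv"]),at_z(*ct,r["uv"],z).round(4))
E
```

```text
clock: 5.43
eef_pos: [0.4396, 0.0635, 0.2331]
tool_rot: [-0.018, 1.0, 0.0, -0.0]
ft_force: [1.0, 0.3, -0.1]
grip_width: 0.0853
grasp_force: 0.0
clock: 5.77
eef_pos: [0.4508, 0.0538, 0.2923]
tool_rot: [-0.017, 1.0, 0.0, 0.001]
ft_force: [-0.3, -1.2, -0.9]
grip_width: 0.0851
grasp_force: 0.0
[0.38  0.051 0.413]
handle 0.62 [373. 154.] [0.4214 0.1216 0.053 ]
seat 0.78 [361. 228.] [0.5381 0.1218 0.014 ]
```

View pics/w2.png

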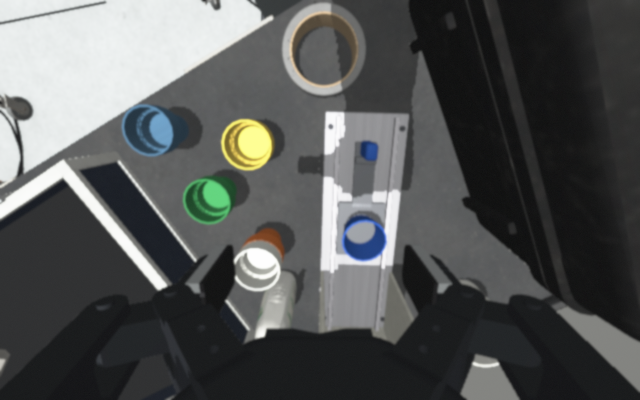

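The wrist view shows the well ring at (364,238), the handle at (370,151), and all cups still in place. Next I'll fit the seat and the orange/white pair, and check clearance to the tap and case.

```bash
python3 - <<'E'
from h import *
K,T=cam("wrist");W=cv2.imread("pics/w2.png");t=cv2.imread("pics/t2.png");ct=cam("top")
h=cv2.cvtColor(W,cv2.COLOR_BGR2HSV)
b,c,A=box(W,"blue",(364,238),35);print("well",b,A)
# ring model: r outer at z .056
def rb(K,T,x,y,r,z):
    q=np.array([proj(K,T,np.r_[x+r*e[0],y+r*e[1],z]) for e in C]);return np.r_[q.min(0),q.max(0)]
s=least_squares(lambda v:rb(K,T,*v,.056)-b,(.54,.12,.03));print(s.x,np.abs(s.fun).max())
b2,_,A=box(t,"blue",proj(*ct,(.54,.122,.04)),14);s=least_squares(lambda v:rb(*ct,*v,.056)-b2,(.54,.12,.03));print("top",b2,A,s.x,s.fun)
for col,p in(("yellow",(248,144)),("green",(208,200)),("blue",(150,130))):
    print(col,fit([(K,T,box(W,col,p,40)[0])],(.45,-.1)))
def wb(im,p,rad):
    m=cv2.inRange(cv2.cvtColor(im,cv2.COLOR_BGR2HSV),(0,0,150),(180,70,255));g=m*0;cv2.circle(g,tuple(p),rad,255,-1);m&=g
    n,l,st,_=cv2.connectedComponentsWithStats(m);i=1+np.argmax(st[1:,4]);x,y,w,hh,A=st[i];return np.array([x,y,x+w-1,y+hh-1.])
for nm,K1,T1,im,p,r in(("w",K,T,W,(258,266),30),("t",*ct,t,(364,211),16)):
    b=wb(im,p,r);s=least_squares(lambda v:rb(K1,T1,*v,.03,.094)-b,(.56,-.02));print("white",nm,b,s.x,s.fun.round(1))
for r in bot.spot_point("wrist","cup4")[:4]:print(r["confidence"],np.round(r["uv"]))
for z in(.1,.2,.3):print("tap end",z,at_z(*ct,(391,182),z).round(3))
for uv in((401,157),(419,290)):print("case edge",at_z(*ct,uv,.0).round(3),at_z(*ct,uv,.08).round(3))
E
```

```text
well [342. 216. 385. 260.] 1097
[0.53229554 0.11790779 0.03057627] 1.1668918675628674Traceback (most recent call last):
  File "<stdin>", line 9, in <module>
  File "h.py", line 30, in box
    i=1+np.argmax(s[1:,4]);x,y,w,hh,A=s[i];return np.array([x,y,x+w-1,y+hh-1.]),c[i],A
        ~~~~~~~~~^^^^^^^^^
    return _wrapfunc(a, 'argmax', axis=axis, out=out, **kwds)
    return bound(*args, **kwds)
ValueError: attempt to get argmax of an empty sequence
```

```bash
cat >> h.py <<'E'
def rb(K,T,x,y,r,z):
    q=np.array([proj(K,T,np.r_[x+r*e[0],y+r*e[1],z]) for e in C]);return np.r_[q.min(0),q.max(0)]
def wb(im,p,rad):
    m=cv2.inRange(cv2.cvtColor(im,cv2.COLOR_BGR2HSV),(0,0,140),(180,70,255));g=m*0;cv2.circle(g,tuple(p),rad,255,-1);m&=g
    n,l,st,_=cv2.connectedComponentsWithStats(m);i=1+np.argmax(st[1:,4]);x,y,w,hh,A=st[i];return np.array([x,y,x+w-1,y+hh-1.])
E
python3 - <<'E'
from h import *
K,T=cam("wrist");W=cv2.imread("pics/w2.png");t0=cv2.imread("pics/top0.png");ct=cam("top")
for col,p in(("yellow",(248,144)),("green",(208,200)),("blue",(150,130))):
    print(col,fit([(K,T,box(W,col,p,40)[0])],(.45,-.1)))
for nm,K1,T1,im,p,r in(("w",K,T,W,(258,266),30),("t",*ct,t0,(364,211),16)):
    b=wb(im,p,r);s=least_squares(lambda v:rb(K1,T1,*v,.03,.094)-b,(.56,-.02));print("white",nm,b,s.x,s.fun.round(1))
for r in bot.spot_point("wrist","cup4")[:4]:print(r["confidence"],np.round(r["uv"]),at_z(K,T,r["uv"],0).round(3))
print("well ctr at .056",at_z(K,T,(364,238),.056),"handle top",at_z(K,T,(370,151),.05))
for z in(.1,.2,.3):print("tap end",z,at_z(*ct,(391,182),z).round(3))
for uv in((401,157),(419,290)):print("case edge",at_z(*ct,uv,.0).round(3),at_z(*ct,uv,.08).round(3))
E
```

```text
yellow (array([ 0.41184555, -0.03400348]), np.float64(0.13056974323053439))
green (array([ 0.48460622, -0.08688369]), np.float64(1.2239212135515416))
blue (array([ 0.3993575 , -0.15016156]), np.float64(1.3349478520562705))
white w [234. 241. 283. 295.] [ 0.56066295 -0.01703167] [ 0.4  5.2 -0.4 -5.7]
white t [352. 198. 376. 222.] [ 0.5682454  -0.02017885] [-0.1  0.2  0.1 -0.2]
0.83 [269. 235.] [ 0.557 -0.019  0.   ]
0.78 [171. 130.] [ 0.401 -0.155  0.   ]
0.77 [259. 139.] [ 0.409 -0.032  0.   ]
0.56 [223. 195.] [ 0.493 -0.088  0.   ]
well ctr at .056 [0.53164643 0.1185665  0.056     ] handle top [0.415391   0.11788959 0.05      ]
tap end 0.1 [ 0.66  -0.055  0.1  ]
tap end 0.2 [ 0.629 -0.051  0.2  ]
tap end 0.3 [ 0.598 -0.048  0.3  ]
case edge [ 0.769 -0.058  0.   ] [ 0.739 -0.055  0.08 ]
case edge [ 0.45  -0.232  0.   ] [ 0.442 -0.217  0.08 ]
```

```bash
python3 -m inch '[35,-22,-10,0,0,0,100, 70,-45,-20,0,0,0,100, 105,-67,-30,0,0,0,100, 115,-73,-60,0,0,0,100, 115,-73,-95,0,0,0,100, 115,-73,-130,0,0,0,100, 115,-73,-150,0,0,0,100, 115,-73,-150,0,0,0,100]'
python3 - <<'E'
from h import *
K,T=cam("wrist");im=bot.camera("wrist");cv2.imwrite("pics/w3.png",im)
print(bot.get_obs()["eef_pos"], proj(K,T,(.566,-.0195,.094)), proj(K,T,(.596,-.0195,.094)),proj(K,T,(.536,-.0195,.094)))
E
```

```text
clock: 6.78
eef_pos: [0.5613, -0.019, 0.1347]
tool_rot: [-0.018, 1.0, 0.0, -0.006]
ft_force: [-1.0, -0.0, 0.1]
grip_width: 0.0851
grasp_force: 0.0
[ 0.56310715 -0.0189249   0.1378321 ] [317.53775687 245.75009747] [315.97727185 288.2966363 ] [319.24453679 199.21483598]
```

View pics/w3.png

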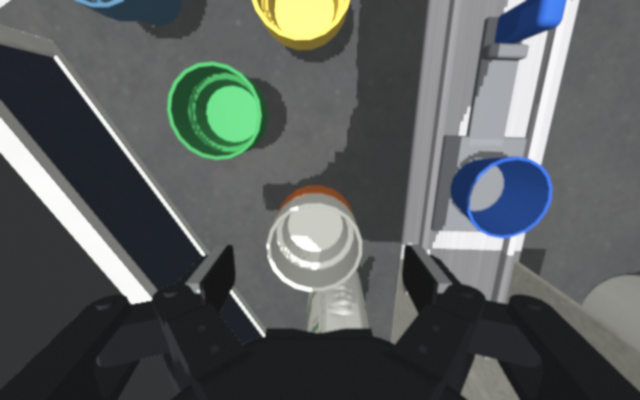

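The white rim is centred at (315,245), within about 1 mm of the prediction, so I'll descend and grip. The well rim is centred at (502,197).

```bash
python3 - <<'E'
from h import *
K,T=cam("wrist");im=cv2.imread("pics/w3.png");b,_,A=box(im,"blue",(502,197),58);print(b)
s=least_squares(lambda v:rb(K,T,*v,.056)-b,(.54,.12,.03));print(s.x,s.fun,at_z(K,T,(502,197),.056))
E
python3 -m inch '[0,1,-30,0,0,0,100, 0,1,-55,0,0,0,100, 0,1,-68,0,0,0,100, 0,1,-68,0,0,0,100, 0,1,-68,0,0,0,60, 0,1,-68,0,0,0,60, 0,1,-68,0,0,0,50, 0,1,-68,0,0,0,50]'; python3 -m inch '[0,0,0,0,0,0,50, 0,0,0,0,0,0,40, 0,0,0,0,0,0,40, 0,0,0,0,0,0,40]'
```

```text
[451. 156. 552. 238.]
[0.5446393  0.11649354 0.03448875] [ 3.53305453 -3.53386177 -3.47221255  3.85705845] [0.54299868 0.11672515 0.056     ]
clock: 7.5
eef_pos: [0.568, -0.0186, 0.0763]
tool_rot: [-0.017, 1.0, -0.001, 0.003]
ft_force: [0.1, -2.4, 7.1]
grip_width: 0.0573
grasp_force: 63.3
clock: 7.83
eef_pos: [0.5679, -0.0186, 0.0763]
tool_rot: [-0.017, 1.0, -0.001, 0.003]
ft_force: [-1.4, -1.8, 6.0]
grip_width: 0.0573
grasp_force: 63.3
```

```bash
python3 -m inch '[0,0,25,0,0,0,40, 0,0,60,0,0,0,40, -10,0,95,0,0,0,40, -20,30,110,0,0,0,40, -28,65,110,0,0,0,40, -28,100,110,0,0,0,40, -28,130,110,0,0,0,40, -28,138,110,0,0,0,40]';python3 -m inch '[0,0,0,0,0,0,40, 0,0,0,0,0,0,40, 0,0,0,0,0,0,40]'
python3 - <<'E'
from h import *
K,T=cam("wrist");im=bot.camera("wrist");cv2.imwrite("pics/w4.png",im)
p=bot.get_obs()["eef_pos"];print([proj(K,T,(p[0]+d,p[1],p[2]-.0763)).round(0) for d in(-.0195,0)])
for r in bot.spot_point("wrist","seat")[:2]:print(r["confidence"],np.round(r["uv"]),at_z(K,T,r["uv"],.014))
E
```

```text
clock: 8.5
eef_pos: [0.5374, 0.1243, 0.1842]
tool_rot: [-0.02, 1.0, 0.002, 0.001]
ft_force: [-0.0, -0.4, -3.6]
grip_width: 0.0575
grasp_force: 65.3
clock: 8.75
eef_pos: [0.5375, 0.1189, 0.1832]
tool_rot: [-0.017, 1.0, -0.0, -0.0]
ft_force: [0.8, -0.9, -3.2]
grip_width: 0.0574
grasp_force: 65.3
[array([319., 193.]), array([318., 218.])]
```

View pics/w4.png

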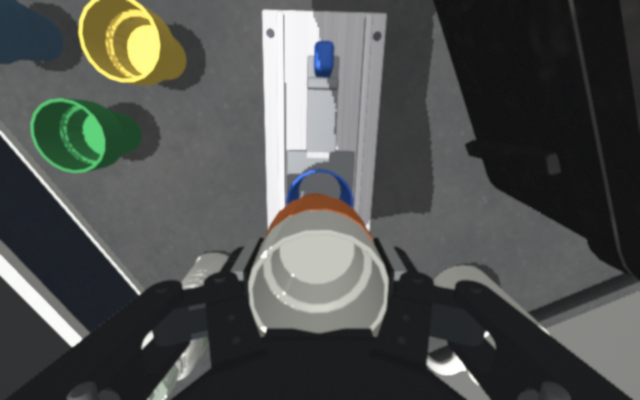

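```bash
python3 - <<'E'
from h import *
K,T=cam("wrist");im=cv2.imread("pics/w4.png");b,_,A=box(im,"blue",(321,190),45);print(b,A)
print(at_z(K,T,((b[0]+b[2])/2,190),.056),"front edge",at_z(K,T,(321,b[1]),.056),"L,R",at_z(K,T,(b[0],195),.056),at_z(K,T,(b[2],195),.056))
hb,_,A=box(im,"blue",(324,58),25);print("handle",hb,at_z(K,T,(324,40),.061),at_z(K,T,(324,58),.05))
E
```

```text
[286. 169. 352. 206.] 666
[0.52881693 0.1185347  0.056     ] front edge [0.50965052 0.11966506 0.056     ] L,R [0.53446457 0.08878786 0.056     ] [0.53250644 0.14858778 0.056     ]
handle [314.  41. 333.  76.] [0.40869885 0.11837505 0.061     ] [0.41922407 0.11898312 0.05      ]
```

The well ring spans columns 286–352 with its front edge at row 169, which puts the seat at about (0.5405, 0.119). I'll shift 4 mm in x and lower.

```bash
python3 -m inch '[4,0,-15,0,0,0,40, 4,0,-35,0,0,0,40, 4,0,-55,0,0,0,40, 4,0,-70,0,0,0,40, 4,0,-80,0,0,0,40, 4,0,-87,0,0,0,40, 4,0,-91,0,0,0,40, 4,0,-91,0,0,0,40]';python3 -m inch '[0,0,0,0,0,0,40, 0,0,0,0,0,0,40]'
```

```text
clock: 9.52
eef_pos: [0.5416, 0.1195, 0.0917]
tool_rot: [-0.017, 1.0, -0.0, -0.0]
ft_force: [-0.2, 0.6, -2.0]
grip_width: 0.0573
grasp_force: 65.3
clock: 9.68
eef_pos: [0.5424, 0.1199, 0.0931]
tool_rot: [-0.018, 1.0, 0.0, 0.001]
ft_force: [-0.2, -0.0, -2.8]
grip_width: 0.0575
grasp_force: 65.3
```

```bash
python3 -m inch '[0,0,-3,0,0,0,40, 0,0,-3,0,0,0,40, 0,0,-3,0,0,0,100, 0,0,-3,0,0,0,100, 0,0,-3,0,0,0,100, 0,0,-3,0,0,0,100]'; python3 -m inch '[0,0,25,0,0,0,100, 0,0,50,0,0,0,100, -5,-10,90,0,0,0,100, -20,-40,120,0,0,0,100, -40,-75,140,0,0,0,100, -65,-108,150,0,0,0,100, -90,-135,150,0,0,0,100, -90,-135,150,0,0,0,100]'
python3 - <<'E'
from h import *
K,T=cam("wrist");im=bot.camera("wrist");cv2.imwrite("pics/w5.png",im);print(bot.get_obs()["eef_pos"])
for r in bot.spot_point("wrist","cup0")[:5]:print(r["confidence"],np.round(r["uv"]),at_z(K,T,r["uv"],0).round(3))
E
```

```text
clock: 10.18
eef_pos: [0.5417, 0.12, 0.0892]
tool_rot: [-0.018, 1.0, 0.0, 0.0]
ft_force: [0.5, 0.2, 0.0]
grip_width: 0.0855
grasp_force: 0.0
clock: 10.85
eef_pos: [0.4475, -0.0188, 0.2402]
tool_rot: [-0.015, 1.0, -0.001, -0.001]
ft_force: [-0.7, 0.4, -1.3]
grip_width: 0.0854
grasp_force: 0.0
[ 0.4493804  -0.01739001  0.23999801]
0.96 [212. 134.] [ 0.399 -0.154  0.   ]
0.8 [417. 246.] [ 0.544  0.121 -0.   ]
0.74 [311. 150.] [ 0.415 -0.029  0.   ]
0.73 [266. 206.] [ 0.491 -0.088  0.   ]
```

View pics/w5.png

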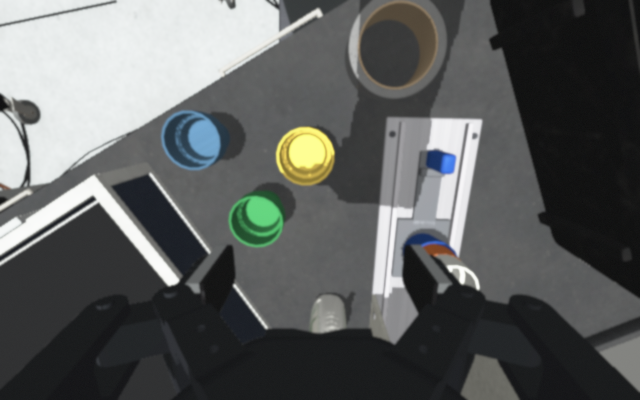

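The pair stands upright in the well, with the white rim near (456,275). Next is green.

```bash
python3 - <<'E'
from h import *
K,T=cam("wrist");im=cv2.imread("pics/w5.png")
for col,p in(("yellow",(305,155)),("green",(257,218)),("blue",(194,140))):
    print(col,fit([(K,T,box(im,col,p,42)[0])],(.45,-.1)))
print("white",at_z(K,T,(456,275),.108))
E
python3 -m inch '[20,-35,-10,0,0,0,100, 38,-70,-25,0,0,0,100, 38,-70,-65,0,0,0,100, 38,-70,-95,0,0,0,100, 38,-70,-95,0,0,0,100, 38,-70,-95,0,0,0,100]'
python3 - <<'E'
from h import *
K,T=cam("wrist");im=bot.camera("wrist");b,_,A=box(im,"green",(318,240),70);print(bot.get_obs()["eef_pos"],b,fit([(K,T,b)],(.488,-.087)))
r=rb(K,T,.488,-.0875,.03,.068);print(r)
cv2.imwrite("pics/w6.png",im)
E
```

```text
yellow (array([ 0.41864531, -0.03120073]), np.float64(0.07688708384331733))
green (array([ 0.49226006, -0.08452287]), np.float64(1.092891015571503))
blue (array([ 0.40651767, -0.14737787]), np.float64(1.3488485758640536))
white [0.52712512 0.12436916 0.108     ]
clock: 11.45
eef_pos: [0.4888, -0.0842, 0.1424]
tool_rot: [-0.018, 1.0, 0.001, -0.003]
ft_force: [0.2, 0.1, 1.9]
grip_width: 0.0853
grasp_force: 0.0
[ 0.49035519 -0.0843399   0.14435357] [273. 173. 354. 256.] (array([ 0.48857553, -0.08778931]), np.float64(0.4694567346131251))
[272.89238922 178.20915407 354.950339   255.80199509]
```

```bash
python3 -m inch '[-1,-2,-30,0,0,0,100, -1,-2,-55,0,0,0,100, -1,-2,-70,0,0,0,100, -1,-2,-70,0,0,0,100, -1,-2,-70,0,0,0,55, -1,-2,-70,0,0,0,45, -1,-2,-70,0,0,0,45, -1,-2,-70,0,0,0,45]'; python3 -m inch '[0,0,0,0,0,0,40, 0,0,0,0,0,0,40]';python3 -m inch '[0,0,35,0,0,0,40, 0,0,75,0,0,0,40, 0,5,115,0,0,0,40, 5,30,145,0,0,0,40, 15,65,145,0,0,0,40, 25,100,145,0,0,0,40, 35,140,145,0,0,0,40, 48,175,145,0,0,0,40]'
```

```text
clock: 12.17
eef_pos: [0.4911, -0.0872, 0.0774]
tool_rot: [-0.018, 1.0, -0.0, 0.003]
ft_force: [-1.1, 0.4, 7.6]
grip_width: 0.0555
grasp_force: 62.3
clock: 12.33
eef_pos: [0.4911, -0.0872, 0.0774]
tool_rot: [-0.018, 1.0, -0.0, 0.003]
ft_force: [-1.5, 0.8, 7.0]
grip_width: 0.0556
grasp_force: 62.2
clock: 13.0
eef_pos: [0.537, 0.09, 0.2216]
tool_rot: [-0.018, 1.0, 0.0, 0.002]
ft_force: [-0.1, -0.1, -1.2]
grip_width: 0.0555
grasp_force: 65.2
```

```bash
python3 -m inch '[6,30,0,0,0,0,40, 6,30,0,0,0,0,40, 6,30,0,0,0,0,40, 6,30,0,0,0,0,40]'
python3 - <<'E'
from h import *
K,T=cam("wrist");im=bot.camera("wrist");print(bot.get_obs()["eef_pos"])
for p in((.5405,.119,.094+.014),):print(rb(K,T,p[0],p[1],.03,p[2]).round())
cv2.imwrite("pics/w7.png",im)
E
```

```text
clock: 13.33
eef_pos: [0.5426, 0.1179, 0.22]
tool_rot: [-0.018, 1.0, -0.0, 0.001]
ft_force: [0.2, -0.7, -1.7]
grip_width: 0.0556
grasp_force: 65.2
[0.54250604 0.11722819 0.21987139]
[285. 167. 355. 234.]
```

View pics/w7.png

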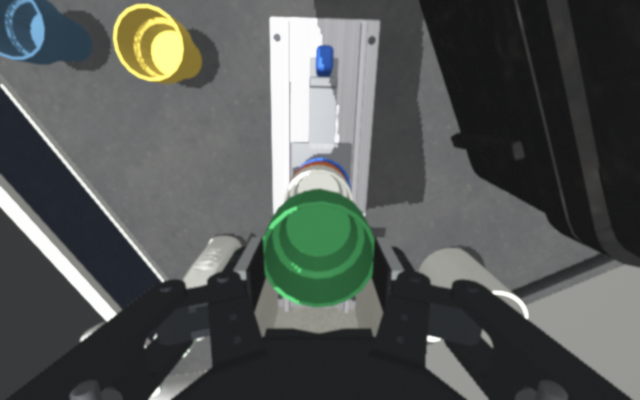

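The white rim spans columns 286–352 with its top at row 167, matching the predicted stack position. Lowering green.

```bash
python3 -m inch '[1,2,-15,0,0,0,40, 1,2,-30,0,0,0,40, 1,2,-42,0,0,0,40, 1,2,-54,0,0,0,40, 1,2,-64,0,0,0,40, 1,2,-71,0,0,0,40, 1,2,-74,0,0,0,40, 1,2,-74,0,0,0,40]';python3 -m inch '[0,0,-2,0,0,0,40, 0,0,-2,0,0,0,40]'
```

```text
clock: 14.05
eef_pos: [0.5436, 0.1192, 0.1448]
tool_rot: [-0.017, 1.0, -0.0, -0.0]
ft_force: [0.5, -0.8, -1.7]
grip_width: 0.0552
grasp_force: 65.2
clock: 14.22
eef_pos: [0.5444, 0.1198, 0.144]
tool_rot: [-0.017, 1.0, -0.0, 0.001]
ft_force: [-0.2, -1.0, -1.2]
grip_width: 0.0554
grasp_force: 65.3
```

```bash
python3 -m inch '[0,0,0,0,0,0,100, 0,0,0,0,0,0,100, 0,0,0,0,0,0,100, 0,0,35,0,0,0,100, 0,0,65,0,0,0,100, -20,-25,70,0,0,0,100, -45,-55,70,0,0,0,100, -70,-85,60,0,0,0,100]';python3 -m inch '[-20,-25,-20,0,0,0,100, -45,-50,-35,0,0,0,100, -59,-68,-50,0,0,0,100, -59,-68,-60,0,0,0,100, -59,-68,-60,0,0,0,100, -59,-68,-60,0,0,0,100]'
python3 - <<'E'
from h import *
K,T=cam("wrist");im=bot.camera("wrist");b,_,A=box(im,"yellow",(318,240),80);print(bot.get_obs()["eef_pos"],b,fit([(K,T,b)],(.415,-.033)))
cv2.imwrite("pics/w8.png",im)
E
```

```text
clock: 14.88
eef_pos: [0.4751, 0.0348, 0.2057]
tool_rot: [-0.019, 1.0, 0.0, 0.003]
ft_force: [1.2, -1.8, 0.7]
grip_width: 0.0856
grasp_force: 0.0
clock: 15.38
eef_pos: [0.4147, -0.0331, 0.1433]
tool_rot: [-0.017, 1.0, 0.0, 0.0]
ft_force: [-0.1, -0.1, -0.2]
grip_width: 0.0853
grasp_force: 0.0
[ 0.41554936 -0.03290478  0.14383103] [276. 173. 357. 256.] (array([ 0.41514447, -0.03462832]), np.float64(0.2770665526880265))
```

```bash
python3 -m inch '[0,-1,-30,0,0,0,100, 0,-1,-55,0,0,0,100, 0,-1,-70,0,0,0,100, 0,-1,-70,0,0,0,100, 0,-1,-70,0,0,0,55, 0,-1,-70,0,0,0,45, 0,-1,-70,0,0,0,45, 0,-1,-70,0,0,0,45]'; python3 -m inch '[0,0,0,0,0,0,40, 0,0,0,0,0,0,40]';python3 -m inch '[0,0,35,0,0,0,40, 0,0,75,0,0,0,40, 0,0,115,0,0,0,40, 5,5,150,0,0,0,40, 20,30,170,0,0,0,40, 45,60,170,0,0,0,40, 70,90,170,0,0,0,40, 90,115,170,0,0,0,40]';python3 -m inch '[20,22,0,0,0,0,40, 35,37,0,0,0,0,40, 35,37,0,0,0,0,40, 35,37,0,0,0,0,40, 35,37,0,0,0,0,40]'
python3 - <<'E'
from h import *
K,T=cam("wrist");im=bot.camera("wrist");print(bot.get_obs()["eef_pos"])
print(rb(K,T,.5405,.1195,.03,.134).round())
cv2.imwrite("pics/w9.png",im)
h=cv2.cvtColor(im,cv2.COLOR_BGR2HSV);m=cv2.inRange(h,(45,90,40),(85,255,255));m[:,:240]=0;m[:,400:]=0;print(cv2.boundingRect(m))
E
```

```text
clock: 16.1
eef_pos: [0.4168, -0.034, 0.0755]
tool_rot: [-0.018, 1.0, -0.0, 0.002]
ft_force: [-1.1, 1.3, 7.4]
grip_width: 0.0563
grasp_force: 62.0
clock: 16.27
eef_pos: [0.4167, -0.034, 0.0755]
tool_rot: [-0.018, 1.0, 0.0, 0.002]
ft_force: [-0.7, 0.0, 7.3]
grip_width: 0.0562
grasp_force: 62.1
clock: 16.93
eef_pos: [0.5068, 0.083, 0.2457]
tool_rot: [-0.018, 1.0, 0.001, 0.003]
ft_force: [0.7, -1.4, -2.0]
grip_width: 0.0562
grasp_force: 64.9
clock: 17.35
eef_pos: [0.5392, 0.1177, 0.2437]
tool_rot: [-0.018, 1.0, -0.0, 0.0]
ft_force: [0.9, -0.5, -1.9]
grip_width: 0.0557
grasp_force: 64.9
[0.53905309 0.11731959 0.24366817]
[286. 172. 356. 239.]
(286, 170, 66, 33)
```

```bash
python3 -m inch '[3,2,-15,0,0,0,40, 3,2,-30,0,0,0,40, 3,2,-42,0,0,0,40, 3,2,-54,0,0,0,40, 3,2,-64,0,0,0,40, 3,2,-71,0,0,0,40, 3,2,-75,0,0,0,40, 3,2,-75,0,0,0,40]';python3 -m inch '[0,0,0,0,0,0,40, 0,0,-1,0,0,0,40]';python3 -m inch '[0,0,0,0,0,0,100, 0,0,0,0,0,0,100, 0,0,0,0,0,0,100, 0,0,35,0,0,0,100, 0,0,65,0,0,0,100, -20,-35,70,0,0,0,100, -40,-70,70,0,0,0,100, -60,-105,60,0,0,0,100]';python3 -m inch '[-20,-35,-30,0,0,0,100, -40,-70,-60,0,0,0,100, -60,-105,-75,0,0,0,100, -80,-140,-85,0,0,0,100, -80,-166,-85,0,0,0,100, -80,-166,-85,0,0,0,100, -80,-166,-85,0,0,0,100]'
python3 - <<'E'
from h import *
K,T=cam("wrist");im=bot.camera("wrist");b,_,A=box(im,"blue",(318,240),100);print(bot.get_obs()["eef_pos"],b,fit([(K,T,b)],(.402,-.15)))
cv2.imwrite("pics/w10.png",im)
E
```

```text
clock: 18.07
eef_pos: [0.5429, 0.1194, 0.1684]
tool_rot: [-0.017, 1.0, -0.0, 0.0]
ft_force: [-0.0, -0.1, -2.1]
grip_width: 0.0558
grasp_force: 64.9
clock: 18.23
eef_pos: [0.543, 0.1198, 0.1678]
tool_rot: [-0.018, 1.0, 0.0, 0.001]
ft_force: [-0.2, -0.5, 1.9]
grip_width: 0.0558
grasp_force: 65.3
clock: 18.9
eef_pos: [0.484, 0.0145, 0.2299]
tool_rot: [-0.019, 1.0, -0.0, 0.003]
ft_force: [0.6, -0.7, 1.3]
grip_width: 0.0854
grasp_force: 0.0
clock: 19.48
eef_pos: [0.402, -0.153, 0.1421]
tool_rot: [-0.015, 1.0, 0.0, 0.0]
ft_force: [0.4, 0.3, 0.6]
grip_width: 0.0853
grasp_force: 0.0
[ 0.40273037 -0.15177457  0.14240351] [282. 175. 361. 255.] (array([ 0.40281434, -0.1508336 ]), np.float64(1.7399074847378202))
```

View pics/w10.png

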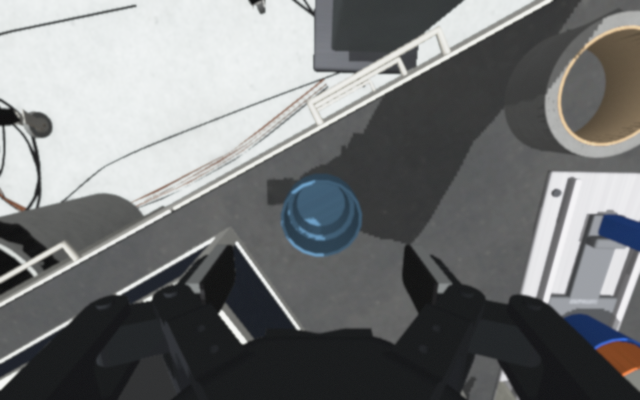

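```bash
python3 - <<'E'
from h import *
K,T=cam("wrist");ct=cam("top");cs=cam("scene")
for z in(0,.04,.08):print(z,at_z(K,T,(226,232),z).round(3),at_z(*ct,(419,290),z).round(3),at_z(*cs,(406,337),z).round(3))
E
```

```text
0 [ 0.444 -0.243  0.   ] [ 0.45  -0.232  0.   ] [ 0.445 -0.254  0.   ]
0.04 [ 0.427 -0.23   0.04 ] [ 0.446 -0.225  0.04 ] [ 0.42  -0.263  0.04 ]
0.08 [ 0.41  -0.216  0.08 ] [ 0.442 -0.217  0.08 ] [ 0.395 -0.272  0.08 ]
```

```bash
python3 -m inch '[0,1,-30,0,0,0,88, 0,1,-55,0,0,0,88, 0,1,-68,0,0,0,88, 0,1,-68,0,0,0,88, 0,1,-68,0,0,0,55, 0,1,-68,0,0,0,45, 0,1,-68,0,0,0,45, 0,1,-68,0,0,0,45]'; python3 -m inch '[0,0,0,0,0,0,40, 0,0,0,0,0,0,40]';python3 -m inch '[0,0,35,0,0,0,40, 0,0,75,0,0,0,40, 0,0,115,0,0,0,40, 0,5,150,0,0,0,40, 10,25,180,0,0,0,40, 25,60,195,0,0,0,40, 40,95,195,0,0,0,40, 57,130,195,0,0,0,40]';python3 -m inch '[15,35,0,0,0,0,40, 32,70,0,0,0,0,40, 50,105,0,0,0,0,40, 70,130,0,0,0,0,40, 83,140,0,0,0,0,40, 83,140,0,0,0,0,40, 83,140,0,0,0,0,40, 83,140,0,0,0,0,40]'
python3 - <<'E'
from h import *
K,T=cam("wrist");im=bot.camera("wrist");print(bot.get_obs()["eef_pos"])
print(rb(K,T,.5405,.1195,.03,.160).round())
cv2.imwrite("pics/w11.png",im)
h=cv2.cvtColor(im,cv2.COLOR_BGR2HSV);m=cv2.inRange(h,(20,90,40),(35,255,255));m[:,:240]=0;m[:,400:]=0;print(cv2.boundingRect(m))
E
```

```text
clock: 20.2
eef_pos: [0.4041, -0.1497, 0.0757]
tool_rot: [-0.018, 1.0, -0.0, 0.002]
ft_force: [-0.9, 1.5, 5.6]
grip_width: 0.0562
grasp_force: 63.6
clock: 20.37
eef_pos: [0.4039, -0.1498, 0.0756]
tool_rot: [-0.018, 1.0, 0.0, 0.002]
ft_force: [0.4, 2.9, 6.4]
grip_width: 0.0563
grasp_force: 63.7
clock: 21.03
eef_pos: [0.4608, -0.0191, 0.2716]
tool_rot: [-0.017, 1.0, -0.0, 0.003]
ft_force: [1.0, -0.6, -1.8]
grip_width: 0.0556
grasp_force: 65.0
clock: 21.7
eef_pos: [0.542, 0.1194, 0.269]
tool_rot: [-0.018, 1.0, -0.0, -0.0]
ft_force: [-0.3, -0.1, -1.4]
grip_width: 0.0558
grasp_force: 65.0
[0.54197715 0.11911041 0.2691925 ]
[283. 169. 354. 236.]
(283, 166, 69, 39)
```

View pics/w11.png

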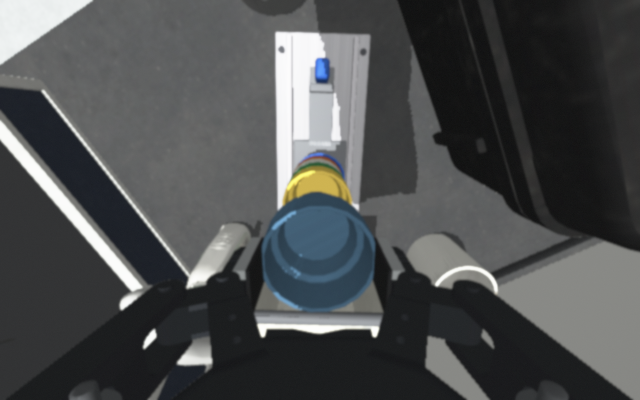

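The stack is straight: the yellow rim spans columns 283–352 with its top at row 166, as predicted. Lowering the blue cup.

```bash
python3 -m inch '[0,0,-15,0,0,0,40, 0,0,-30,0,0,0,40, 0,0,-42,0,0,0,40, 0,0,-54,0,0,0,40, 0,0,-64,0,0,0,40, 0,0,-71,0,0,0,40, 0,0,-74,0,0,0,40, 0,0,-74,0,0,0,40]';python3 -m inch '[0,0,0,0,0,0,40, 0,0,-1,0,0,0,40]';python3 -m inch '[0,0,0,0,0,0,100, 0,0,0,0,0,0,100, 0,0,0,0,0,0,100, 0,0,35,0,0,0,100, 0,0,60,0,0,0,100, -25,-5,65,0,0,0,100, -60,-10,65,0,0,0,100, -90,-20,65,0,0,0,100]';python3 -m inch '[-35,0,0,0,0,0,100, -70,0,0,0,0,0,100, -110,0,0,0,0,0,100, -110,0,0,0,0,0,100]'
python3 - <<'E'
from h import *
im=bot.camera("scene");cv2.imwrite("pics/s12.png",cv2.resize(im[130:330,230:430],None,fx=2.9,fy=2.9))
cs=cam("scene");print([((proj(*cs,(.5405,.1195,z))-[230,130])*2.9).round() for z in (.056,.186)])
print(bot.get_obs()["eef_pos"])
E
```

```text
clock: 22.42
eef_pos: [0.5424, 0.1194, 0.1947]
tool_rot: [-0.017, 1.0, -0.0, -0.0]
ft_force: [-0.1, -0.5, -0.8]
grip_width: 0.0559
grasp_force: 65.0
clock: 22.58
eef_pos: [0.5432, 0.1199, 0.195]
tool_rot: [-0.018, 1.0, 0.0, 0.001]
ft_force: [-0.2, -1.0, -0.2]
grip_width: 0.0562
grasp_force: 65.1
clock: 23.25
eef_pos: [0.452, 0.1004, 0.2599]
tool_rot: [-0.018, 1.0, 0.0, 0.001]
ft_force: [-0.9, -0.1, 0.2]
grip_width: 0.0852
grasp_force: 0.0
clock: 23.58
eef_pos: [0.3351, 0.0988, 0.2584]
tool_rot: [-0.018, 1.0, -0.0, -0.003]
ft_force: [-1.0, -1.1, -0.5]
grip_width: 0.0854
grasp_force: 0.0
[array([231., 271.]), array([230., 164.])]
[0.33917606 0.0994949  0.25929676]
```

View pics/s12.png

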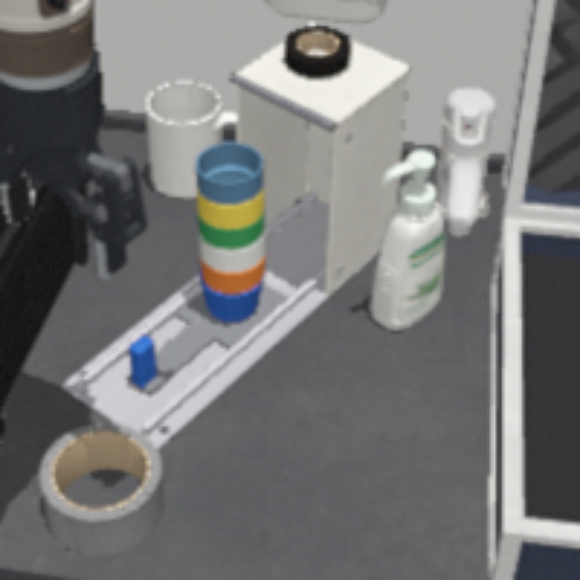

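All five cups stand nested and straight in the well (blue well, orange, white, green, yellow, blue; rim at crop (230,162)), and the mug, soap and tape are undisturbed. Next I'll grip the handle.

```bash
python3 -m inch '[30,10,-40,0,0,0,100, 60,20,-80,0,0,0,100, 81,20,-115,0,0,0,100, 81,20,-150,0,0,0,100, 81,20,-180,0,0,0,100, 81,20,-200,0,0,0,100, 81,20,-203,0,0,0,100, 81,20,-203,0,0,0,100]'; python3 -m inch '[0,0,0,0,0,0,40, 0,0,0,0,0,0,20, 0,0,0,0,0,0,10, 0,0,0,0,0,0,5, 0,0,0,0,0,0,5, 0,0,0,0,0,0,5, 0,0,0,0,0,0,5, 0,0,0,0,0,0,5]'
```

```text
clock: 24.3
eef_pos: [0.4235, 0.1198, 0.055]
tool_rot: [-0.018, 1.0, -0.0, -0.001]
ft_force: [-0.5, 0.1, 0.4]
grip_width: 0.0853
grasp_force: 0.0
clock: 24.97
eef_pos: [0.4243, 0.1191, 0.0572]
tool_rot: [-0.017, 1.0, -0.001, 0.001]
ft_force: [0.4, -3.0, 7.3]
grip_width: 0.0149
grasp_force: 58.6
```

```bash
python3 -m inch '[3,0,0,0,0,0,5, 8,0,0,0,0,0,5, 15,0,0,0,0,0,5, 23,0,0,0,0,0,5, 31,1,0,0,0,0,5, 39,1,0,0,0,0,5, 47,1,0,0,0,0,5, 55,1,0,0,0,0,5]'; python3 -m inch '[8,0,0,0,0,0,5, 16,0,0,0,0,0,5, 24,0,0,0,0,0,5, 32,1,0,0,0,0,5, 40,1,0,0,0,0,5, 47,1,0,0,0,0,5, 52,1,0,0,0,0,5, 55,1,0,0,0,0,5]'; python3 -m inch '[2,0,0,0,0,0,5, 4,0,0,0,0,0,5, 6,0,0,0,0,0,5, 8,0,0,0,0,0,5, 10,0,0,0,0,0,5, 11,0,0,0,0,0,5, 12,0,0,0,0,0,5, 12,0,0,0,0,0,5]'
```

```text
clock: 25.63
eef_pos: [0.4791, 0.1195, 0.0572]
tool_rot: [-0.017, 1.0, -0.001, 0.0]
ft_force: [-2.1, -4.1, 7.8]
grip_width: 0.0153
grasp_force: 58.6
clock: 26.3
eef_pos: [0.5346, 0.1201, 0.0572]
tool_rot: [-0.016, 1.0, -0.002, 0.001]
ft_force: [-1.0, -5.5, 7.6]
grip_width: 0.015
grasp_force: 58.6
clock: 26.97
eef_pos: [0.5463, 0.1201, 0.0572]
tool_rot: [-0.016, 1.0, -0.002, 0.001]
ft_force: [-0.9, -5.8, 5.6]
grip_width: 0.0146
grasp_force: 58.4
```

Now 122 mm in with no stop felt yet, so I'll continue gently until contact.

```bash
python3 -m inch '[1,0,0,0,0,0,5, 2,0,0,0,0,0,5, 3,0,0,0,0,0,5, 4,0,0,0,0,0,5, 4,0,0,0,0,0,5]';  python3 -m inch '[1,0,0,0,0,0,5, 2,0,0,0,0,0,5, 2,0,0,0,0,0,5]'
```

```text
clock: 27.38
eef_pos: [0.5493, 0.1202, 0.0572]
tool_rot: [-0.016, 1.0, -0.001, -0.0]
ft_force: [-2.5, -5.4, 7.9]
grip_width: 0.015
grasp_force: 58.8
clock: 27.63
eef_pos: [0.5493, 0.1202, 0.0572]
tool_rot: [-0.017, 1.0, -0.001, -0.002]
ft_force: [-8.4, -4.1, 12.2]
grip_width: 0.0148
grasp_force: 59.3
```

The stop is reached: x holds at 0.5493 (125 mm of travel) and the force builds. I'll release, retreat and look.

```bash
python3 -m inch '[0,0,0,0,0,0,100, 0,0,0,0,0,0,100, 0,0,0,0,0,0,100, 0,0,0,0,0,0,100, 0,0,20,0,0,0,100, 0,0,40,0,0,0,100, -30,0,70,0,0,0,100, -70,0,100,0,0,0,100]'; python3 -m inch '[-40,0,30,0,0,0,100, -80,0,60,0,0,0,100, -120,0,60,0,0,0,100, -120,0,60,0,0,0,100, -120,0,60,0,0,0,100, -120,0,60,0,0,0,100]'
python3 - <<'E'
from h import *
im=bot.camera("scene");cv2.imwrite("pics/s13.png",cv2.resize(im[130:330,230:430],None,fx=2.9,fy=2.9))
cs=cam("scene")
for n in("white_mug","soap_pump","pvc_tape","handle"):
    r=bot.spot_point("scene",n)[:1]
    for q in r:print(n,q["uv"].round() if hasattr(q["uv"],"round") else q["uv"],at_z(*cs,q["uv"],.053 if n=="handle" else 0).round(3))
print(bot.get_obs()["clock"])
E
```

```text
clock: 28.3
eef_pos: [0.49, 0.1222, 0.1511]
tool_rot: [-0.017, 1.0, 0.0, 0.001]
ft_force: [0.8, -0.1, 1.6]
grip_width: 0.0854
grasp_force: 0.0
clock: 28.8
eef_pos: [0.3692, 0.1223, 0.2113]
tool_rot: [-0.018, 1.0, 0.0, 0.001]
ft_force: [-0.6, 0.7, 0.5]
grip_width: 0.0854
grasp_force: 0.0
white_mug [300.5, 191.2] [ 0.676  0.277 -0.   ]
soap_pump [371.6, 235.0] [ 0.662 -0.006  0.   ]
pvc_tape [338.7, 151.2] [0.928 0.322 0.   ]
handle [309.5, 222.2] [0.547 0.126 0.053]
29.05
```

View pics/s13.png

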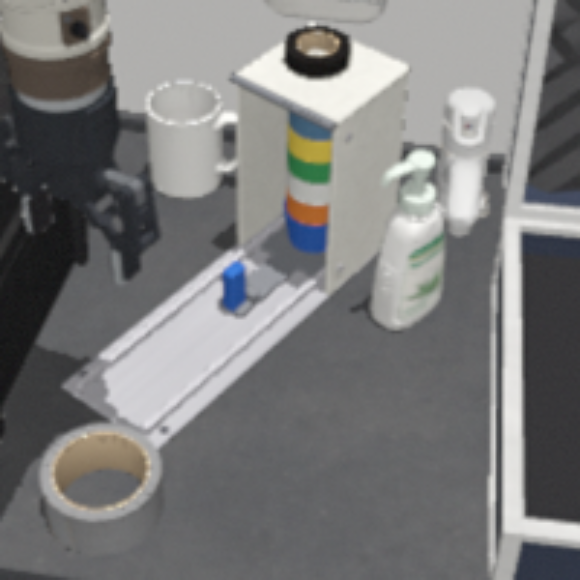

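The tray is home, the stack stands under the hood, and the bystanders are unmoved.

```bash
python3 -c "
from workcell import bot;print(bot.job_done())"
```

```text
the job is handed in; nothing more can be done
None
```

I handed the job in: all five cups are nested upright in the well, the tray is home against its stop under the hood, and the mug, soap bottle and tape look untouched in the last picture; the hand-in gave no verdict.

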